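# Push the square offcut through the sprung gate of the offcut pen

### The arm

A 6-joint arm with a two-finger parallel gripper is mounted at the origin on the work surface. World frame = base frame: x ahead of the robot, y to its left, z up, the work surface at z = 0. Lengths are in m, angles in rad, forces in N, time in s.
With the tool pointing down it reaches from about 0.3 to 0.875 m from the base axis. Payload 6.4 kg.
Tool frame: the origin (TCP) lies midway between the tips of the shut fingers; the grasp point (between the pads) lies 19 mm behind it; z points along the fingers, y is the line along which they close (so a half turn about z gives the same grasp; the last joint's range is limited). The gripper opens to 85 mm and grips with 20 to 120 N. Pads are 22 mm wide; open, the fingers measure 114 mm over their backs; the gripper's body (76 mm by 85 mm) begins 54 mm behind the grasp point. The pads swing forward as they close: fully open they stand 13 mm farther back than shut.
Start: joints at [-1.361, 0.181, 1.607, -0, 1.354, -0.206], TCP at [0.232, -0.526, 0.231] pointing down, gripper open.
Joint ranges: [-2.99, 2.99], [-0.89, 2.07], [0.3, 2.58], [-1.14, 4.28], [0, 2.63], [-3.12, 3.12]. Speed limits (rad/s): [2.57, 2.57, 3.01, 3.14, 3.14, 3.14].

### API

Orientations are given as a unit quaternion [w, x, y, z].
In Python, from bench import sensors, vision, ctrl gives the robot as it stands.
- The arm moves only by the tool carry_out, never from a script. Its argument "deltas" is text: rows parted by semicolons, each of 7 numbers parted by spaces: the shift along the tool's x, y, z in mm, then the turn, a rotation vector about the tool's x, y, z in rad, then the closure, from 0 (fully open) to 1 (shut). In form: tx ty tz ax ay az claw; .... A call has 1 to 12 rows; each row is the pose to reach, as a shift and turn from the pose commanded when the call began, along the tool's axes at that moment; what a row does not reach only later rows make up. A row lasts 1/8 s, in which the tool goes at most 62.5 mm and 10.7 degrees, less where a joint would pass 70% of its speed; a pose out of reach is approached as far as the arm can. A call with a gripper value outside its range is refused whole. The fingers move at their own pace and stop on an object; the grip force is fixed at half the most. Time passes only in rows, so rows that repeat a pose let the fingers close. It gives the time, the measured TCP pose, the force, the opening and the grip force at its end, in the units of the state.
- sensors.get_obs(): the state, without advancing time (a new reading comes with each control period).
- vision.camera(name): name is "scene" or "side" or "wrist"; returns the picture (384x512x3 uint8, blue, green, red); there is no depth.
- vision.camera_model(name): a dict with "K" (3x3 intrinsics, pixels), "extrinsics" (4x4, takes a point from world to camera coordinates); the wrist camera has in their place "hand_eye" (4x4, takes a point from camera to tool coordinates, whose origin is the TCP and whose axes are the flange's). Camera axes: x right, y down, z forward; pixel columns grow to the right and rows downward; lengths in m; the calibration is good to about 2 mm. A picture is of the moment at which its call begins: read the wrist's pose just before it. camera_model takes no time and is no camera call.
- ctrl.hand_in(): hands the job in; it is judged then, once.
The state is a dict: "time_s": time; "q": joint angles; "dq": joint speeds; "joint_efforts": joint torques, N m; "eef_pos": TCP position; "eef_rot": TCP orientation; "wrist_force": force on the tool from outside, world axes, zero at the start; "torque": the same for the moment, N m; "opening": opening from 0.0 (shut) to 1.0 (fully open); "grasp_force": force on a finger pad.
Only numpy, scipy, OpenCV 4.12 (cv2) and the standard library are available. Lean on these libraries where they do the work, as an engineer would, in place of code of your own. Each camera call takes 0.05 s, during which the arm holds its last target. There are 200 camera calls.

### The job

Put away the short square wooden block (not the round blank, the cork sanding block or the long blank) on the carver's bench: push it along the bench through the sprung swing gate into the offcut pen, not over the top, far enough in for the gate to swing fully shut behind it. Leave the block lying on the bench inside the pen, and leave the round wooden blank standing upright.

Things in the scene. Friction and masses are not known exactly. Their poses are not given: they have to be found in the camera images.
- block_center (a point): Centre of the loose block: plain light-wood offcut of square section, 80 mm long (its x axis), 30 wide (y), 30 high (z), about 60 g, lying flat on the bench (centre 15 mm up) at any heading. Near it: a standing round blank and a cork sanding block (62 x 44 x 34 mm); farther off a long square blank (190 mm).
- offcut_box: Fixed plywood pen, open top, no floor or sill. Origin: on the bench, mid-gateway, in the shut gate's plane; x points straight in, y left looking in, z up. Gateway 100 mm wide between posts 56 high, 16 thick. Inside, the room is 150 wide (y -75 to 75) up to a partition at x = 210; old offcuts behind it; ends at x = 285. Walls 45 high, 10 thick. The bench is clear 120 mm before the gate.
- gate (a joint): Gate angle (rad): 0 shut, grows swinging into the pen, to 1.7. Upright plywood leaf 6 mm thick, reaching 96 mm from its upright hinge at the pen's x = 0, y = +50 mm; from 4 to 44 mm above the bench. Opens inwards only; a light spring shuts it (0.3 N at the free end when shut, 1 N wide open). Anything inside within 96 mm of the hinge can keep it from shutting.
- round_blank_center (a point): Centre of a bystander: a round light-wood blank standing on end, 36 mm in diameter, 75 mm high (centre 37.5 mm up). Its z axis points up along it. It is to stay upright.
There are look-alikes about, which are no part of the job. What is shaped like the part that bears block_center but green or purple is not meant.

How it is judged:
On the way:
1. the block is in the gateway, low on the bench (its centre less than 40 mm up), with the gate pushed open by more than 0.35 rad (x of block_center in the frame of offcut_box between -0.02 and 0.05 m and y of block_center in the frame of offcut_box between -0.05 and 0.05 m and height (world z) of block_center below 0.04 m and value of joint gate above 0.35 rad), for 0.05 s.
At the end, for the whole second after the job is handed in: The block lies at rest on the bench inside the pen, its centre between the gate and the partition and between the side walls and less than 25 mm above the bench; the gate is shut to within 0.1 rad; the round blank stands upright within 0.3 rad (x of block_center in the frame of offcut_box between 0.01 and 0.21 m and y of block_center in the frame of offcut_box between -0.075 and 0.075 m and height (world z) of block_center below 0.025 m and value of joint gate below 0.1 rad and linear speed of block below 0.02 m/s and angle between round_blank_center's own z axis and vertical below 0.3 rad); the robot touches nothing.
It fails at once if the round blank is knocked over (tilted by more than 0.5 rad) (angle between round_blank_center's own z axis and vertical above 0.5 rad).
It also fails if it takes over 40 s, if anything falls off the work surface, if the arm or the gripper's body presses on something with over 40 N, if the wrist force passes 120 N, or if a joint passes its speed limit or range.

## Working session

There is one attempt and no reset: what is moved stays moved. The work goes in short steps, Python scripts to look and compute and a tool call to move; the robot and the scene stay as the last step left them, time stands still between calls to the robot, and variables do not carry over. Pictures are saved under pics/ and viewed, at most 10 in all, crops included, and the job is handed in when it is done.

Besides the shell and the picture viewer there is one more tool, called as name(argument=value, ...) on one line, values as JSON. carry_out: Moves the arm, as the interface text tells. Its arguments: {"type":"object","properties":{"deltas":{"type":"string"}},"required":["deltas"]}

```bash
mkdir -p pics; ls; cat > h.py <<'E'
import numpy as np, cv2
from bench import sensors, vision, ctrl
from scipy.spatial.transform import Rotation as R
def pose():
    o=sensors.get_obs(); q=o["eef_rot"]; T=np.eye(4)
    T[:3,:3]=R.from_quat([q[1],q[2],q[3],q[0]]).as_matrix(); T[:3,3]=o["eef_pos"]; return T
def cam2world(n,T=None):
    m=vision.camera_model(n); K=np.array(m["K"])
    return K,(T@np.array(m["hand_eye"]) if n=="wrist" else np.linalg.inv(np.array(m["extrinsics"])))
def ray(K,C,px,z):
    p=np.atleast_2d(np.array(px,float)); d=np.c_[p,np.ones(len(p))]@np.linalg.inv(K).T@C[:3,:3].T
    return C[:3,3]+d*((z-C[2,3])/d[:,2:])
E
python3 - <<'E'
from h import *
o=sensors.get_obs(); print(o["time_s"],o["eef_pos"],o["eef_rot"])
a=vision.camera("scene"); b=vision.camera("side"); T=pose(); c=vision.camera("wrist")
for n,i in zip(("scene","side","wrist"),(a,b,c)): cv2.imwrite(f"pics/{n}0.png",i)
np.save("T0.npy",T)
for n in("scene","side","wrist"):
    K,C=cam2world(n,T); print(n,K[0,0],C.round(3).tolist())
E
```

```text
pics
0.0 [ 0.23214291 -0.52543881  0.23036104] [-9.01037062e-04  9.78466196e-01  2.06405162e-01  6.76875317e-06]
scene 422.9676791592909 [[-0.799, 0.329, -0.503, 0.91], [0.601, 0.423, -0.678, 0.446], [-0.011, -0.844, -0.536, 0.574], [0.0, 0.0, 0.0, 1.0]]
side 461.35453269875654 [[0.984, -0.135, 0.114, 0.383], [-0.177, -0.758, 0.628, -0.698], [0.001, -0.638, -0.77, 0.654], [0.0, 0.0, 0.0, 1.0]]
wrist 283.05590321302407 [[0.404, -0.879, -0.251, 0.296], [-0.915, -0.389, -0.109, -0.498], [-0.002, 0.274, -0.962, 0.372], [0.0, 0.0, 0.0, 1.0]]
```

View pics/scene0.png

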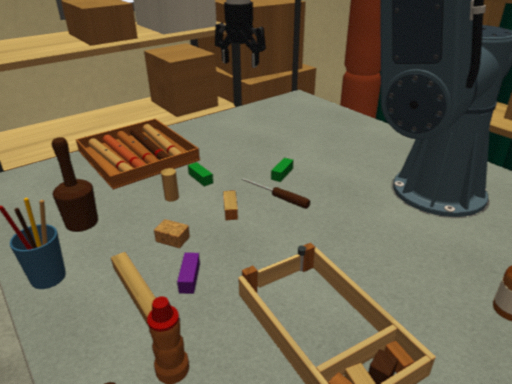

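View pics/side0.png

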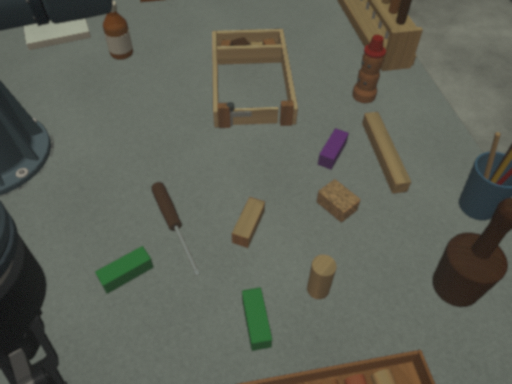

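Scene view candidates: light square block (231,205), which is short, plain and square in section, so it fits. The cork block (172,233) is speckled, the round blank (170,185) stands on end, and the long blank (130,285) is too long. The green (200,174), (283,169) and purple (189,272) blocks are look-alikes. In the side view the block is at (249,221), the round blank at (321,276) and the gate posts at (224,116) and (288,113). I'll confirm in a crop and measure.

```bash
cat > seg.py <<'E'
from h import *
def blob(img,seed,box=45,mh=(5,28),ms=70,mv=70):
    hsv=cv2.cvtColor(img,cv2.COLOR_BGR2HSV)
    m=cv2.inRange(hsv,(mh[0],ms,mv),(mh[1],255,255))
    n,l,s,c=cv2.connectedComponentsWithStats(m)
    k=l[seed[1],seed[0]]
    return (l==k).astype(np.uint8)*255 if k else None
E
python3 - <<'E'
from seg import *
P=dict(block=((231,203),(249,221)),round=((170,186),(321,276)))
ims={n:cv2.imread(f"pics/{n}0.png") for n in("scene","side")}
for k,v in P.items():
  for n,s in zip(("scene","side"),v):
    m=blob(ims[n],s)
    if m is None: print(k,n,"none",cv2.cvtColor(ims[n],cv2.COLOR_BGR2HSV)[s[1],s[0]]);continue
    c=max(cv2.findContours(m,0,2)[0],key=cv2.contourArea)
    h=cv2.convexHull(c)[:,0]; ap=cv2.approxPolyDP(cv2.convexHull(c),2,True)[:,0]
    K,C=cam2world(n); M=cv2.moments(c); ct=(M["m10"]/M["m00"],M["m01"]/M["m00"])
    print(k,n,cv2.contourArea(c),ct,ap.tolist(), ray(K,C,[ct],.015 if k=="block" else .0375).round(3).tolist())
    print(ray(K,C,ap,0.03).round(3)[:,:2].tolist())
# two-ray triangulation of block centroid
K,C=cam2world("side")
pts=[(224,116),(288,113)]
print("posts side", ray(K,C,pts,.03).round(3).tolist())
a=cv2.resize(ims["side"][85:335,190:390],None,fx=3,fy=2.4*1.0,interpolation=cv2.INTER_CUBIC)
a=cv2.resize(ims["side"][20:280,180:360],None,fx=2.3,fy=2.3,interpolation=cv2.INTER_CUBIC)
b=cv2.resize(ims["scene"][240:384,215:440],None,fx=1.6,fy=1.6,interpolation=cv2.INTER_CUBIC)
o=np.zeros((max(a.shape[0],b.shape[0]),a.shape[1]+b.shape[1],3),np.uint8); o[:a.shape[0],:a.shape[1]]=a;o[:b.shape[0],a.shape[1]:]=b
print(o.shape);cv2.imwrite("pics/crop.png",o)
E
```

```text
block scene 362.0 (230.15745856353593, 204.64917127071823) [[234, 190], [237, 219], [226, 220], [223, 191]] [[0.463, -0.254, 0.015]]
[[0.432, -0.282], [0.494, -0.179], [0.516, -0.191], [0.455, -0.294]]
block side 860.5 (247.61340306023627, 221.73484408289752) [[263, 201], [262, 213], [248, 245], [233, 242], [232, 232], [248, 199], [251, 197]] [[0.461, -0.254, 0.015]]
[[0.493, -0.226], [0.486, -0.251], [0.452, -0.309], [0.43, -0.299], [0.431, -0.28], [0.468, -0.218], [0.474, -0.214]]
round scene 33213.0 (104.12442918937363, 88.35019921918123) [[0, 0], [121, 0], [215, 26], [230, 62], [235, 106], [175, 200], [169, 201], [3, 170], [0, 163]] [[0.413, -1.202, 0.037]]
[[0.263, -4.177], [-0.563, -3.448], [-0.591, -1.974], [-0.196, -1.224], [0.109, -0.742], [0.566, -0.33], [0.579, -0.335], [0.859, -0.741], [0.858, -0.79]]
round side 846.5 (320.9052963181729, 275.81138019295133) [[326, 255], [334, 261], [335, 269], [327, 293], [316, 298], [308, 291], [312, 262], [315, 257]] [[0.549, -0.386, 0.037]]
[[0.569, -0.348], [0.578, -0.361], [0.575, -0.375], [0.552, -0.411], [0.534, -0.416], [0.525, -0.403], [0.544, -0.357], [0.551, -0.349]]
posts side [[0.458, -0.001, 0.03], [0.587, -0.015, 0.03]]
(598, 774, 3)
```

View pics/crop.png

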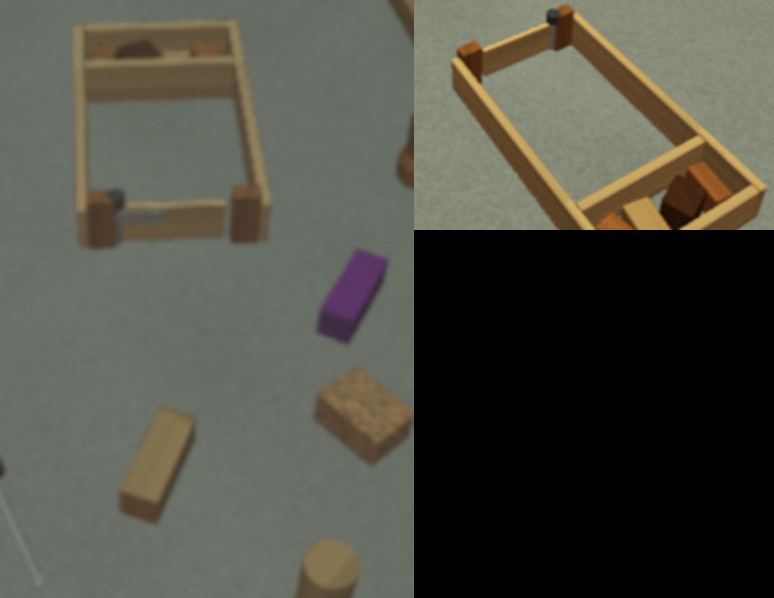

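The crop confirms it: a plain short square-section block at side px ~(248,222). The shut gate lies between the brown posts, with inner bases at about side px (231,127) and (280,125), and its hinge on the left post. Next is the pen frame.

```bash
python3 - <<'E'
from seg import *
K,C=cam2world("side"); f=lambda x,y:(180+x/2.3,20+y/2.3)
g=lambda x,y:(215+(x-414)/1.6,240+y/1.6)
print("post inner base",ray(K,C,[f(117,246),f(231,242)],0).round(3)[:,:2].tolist())
print("post inner top front",ray(K,C,[f(115,194),f(232,188)],.056).round(3)[:,:2].tolist())
print("wall outer far top",ray(K,C,[f(74,27),f(236,21)],.045).round(3)[:,:2].tolist())
print("partition top near edge",ray(K,C,[f(86,67),f(235,67)],.045).round(3)[:,:2].tolist())
print("wall inner side near/far (L) (R)",ray(K,C,[f(88,190),f(86,67),f(258,190),f(233,30)],.045).round(3)[:,:2].tolist())
K,C=cam2world("scene")
print("scene post tops outer-front",ray(K,C,[g(458,50),g(481,46),g(556,12),g(574,11)],.056).round(3)[:,:2].tolist())
print("scene far corner",ray(K,C,[g(766,187),g(702,139)],.045).round(3)[:,:2].tolist())
# two-view height of the block: top-face corners and centroid
def tri(a,b):
    A=[]
    for n,p in (("scene",a),("side",b)):
        m=vision.camera_model(n); A.append(np.array(m["K"])@np.array(m["extrinsics"])[:3])
    X=cv2.triangulatePoints(A[0],A[1],np.array(a,float),np.array(b,float)); return (X[:3]/X[3]).ravel().round(4)
print("block mid",tri((230.2,204.6),(247.6,221.7)))
S=cv2.imread("pics/side0.png"); m=blob(S,(249,221)); V=cv2.cvtColor(S,cv2.COLOR_BGR2HSV)[...,2]
v=V[m>0]; t,_=cv2.threshold(v,0,255,cv2.THRESH_OTSU)
top=((m>0)&(V>t)).astype(np.uint8); c=max(cv2.findContours(top,0,2)[0],key=cv2.contourArea)
print("top",cv2.contourArea(c),cv2.minAreaRect(c)); K,C=cam2world("side")
w=ray(K,C,c[:,0],.03)[:,:2]; print(cv2.minAreaRect((w*1000).astype(np.float32)))
E
```

```text
post inner base [[0.471, -0.003], [0.572, -0.016]]
post inner top front [[0.472, 0.002], [0.572, -0.008]]
wall outer far top [[0.471, 0.281], [0.638, 0.262]]
partition top near edge [[0.474, 0.208], [0.619, 0.182]]
wall inner side near/far (L) (R) [[0.451, 0.024], [0.474, 0.208], [0.597, -0.002], [0.631, 0.247]]
scene post tops outer-front [[0.597, -0.015], [0.573, -0.004], [0.467, 0.003], [0.449, 0.015]]
scene far corner [[0.474, 0.289], [0.475, 0.221]]
block mid [ 0.4617 -0.254   0.0147]
top 630.5 ((248.1027374267578, 217.27395629882812), (17.131441116333008, 41.95961380004883), 24.443954467773438)
((462.7432861328125, -254.364990234375), (80.62799072265625, 28.861108779907227), 58.9118766784668)
```

carry_out(deltas="320 -155 80 0 0 -0.614 0;320 -155 80 0 0 -0.614 0;320 -155 80 0 0 -0.614 0;320 -155 80 0 0 -0.614 0;320 -155 80 0 0 -0.614 0;320 -155 80 0 0 -0.614 0;320 -155 80 0 0 -0.614 0;320 -155 80 0 0 -0.614 0;320 -155 80 0 0 -0.614 0;320 -155 80 0 0 -0.614 0")

```text
time_s: 1.4
eef_pos: [0.4619, -0.2562, 0.1516]
eef_rot: [0.0, 0.871, 0.492, 0.0]
wrist_force: [-0.1, -0.5, -0.3]
opening: 0.998
grasp_force: 0.0
```

```bash
python3 - <<'E'
from seg import *
T=pose(); c=vision.camera("wrist"); cv2.imwrite("pics/wrist1.png",c); np.save("T1.npy",T)
print(T.round(4).tolist()); K,C=cam2world("wrist",T)
Ci=np.linalg.inv(C); p=Ci@[.4625,-.254,.03,1]; p=K@p[:3]; print("expected px",p/p[2])
E
```

```text
[[0.5167, 0.8561, 0.0004, 0.4619], [0.8561, -0.5167, -0.0004, -0.2562], [-0.0002, 0.0005, -1.0, 0.1516], [0.0, 0.0, 0.0, 1.0]]
expected px [254.72943692 182.26835185   1.        ]
```

View pics/wrist1.png

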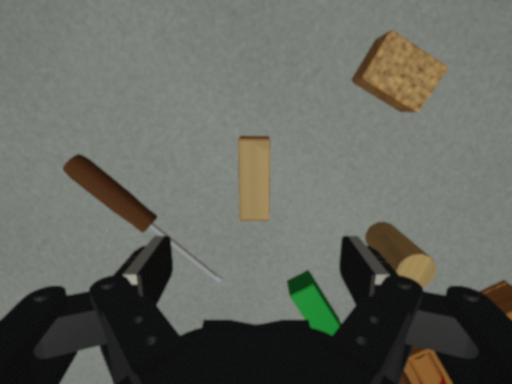

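The wrist view shows the block at (254,179), aligned with the tool and about 2 mm ahead of the estimate. The round blank (400,255) is well clear. I'll descend and grip.

carry_out(deltas="4 -1 100 0 0 0 0.2;4 -1 100 0 0 0 0.2;4 -1 100 0 0 0 0.2;4 -1 148 0 0 0 0.2;4 -1 148 0 0 0 0.2;4 -1 148 0 0 0 0.2;4 -1 148 0 0 0 0.7;4 -1 148 0 0 0 0.7;4 -1 148 0 0 0 0.8;4 -1 148 0 0 0 0.8;4 -1 148 0 0 0 0.8;4 -1 148 0 0 0 0.8")

```text
time_s: 2.95
eef_pos: [0.4647, -0.2519, 0.005]
eef_rot: [0.001, 0.87, 0.493, 0.0]
wrist_force: [-1.5, 0.6, 8.9]
opening: 0.342
grasp_force: 60.4
```

carry_out(deltas="0 0 -3 0 0 0 0.8;40 -8 -3 0 0 -0.1 0.8;80 -17 -3 0 0 -0.2 0.8;120 -25 -3 0 0 -0.3 0.8;145 -30 -3 0 0 -0.4 0.8;157 -33 -3 0 0 -0.424 0.8;157 -33 -3 0 0 -0.424 0.8;157 -33 -3 0 0 -0.424 0.8")

```text
time_s: 3.95
eef_pos: [0.516, -0.1003, 0.0063]
eef_rot: [0.0, 0.748, 0.664, -0.0]
wrist_force: [-0.0, 0.7, -1.3]
opening: 0.338
grasp_force: 59.2
```

```bash
python3 - <<'E'
from seg import *
T=pose(); c=vision.camera("wrist"); s=vision.camera("side"); np.save("T2.npy",T)
print(T.round(4).tolist(),sensors.get_obs()["wrist_force"])
b=cv2.resize(s[20:220,180:350],None,fx=1.7,fy=1.92)
cv2.imwrite("pics/w2.png",np.hstack([c,b]))
E
```

```text
[[0.1186, 0.9929, -0.0001, 0.516], [0.9929, -0.1186, -0.0002, -0.1003], [-0.0002, -0.0001, -1.0, 0.0063], [0.0, 0.0, 0.0, 1.0]] [-0.23633742 -0.00336084 -0.50131495]
```

View pics/w2.png

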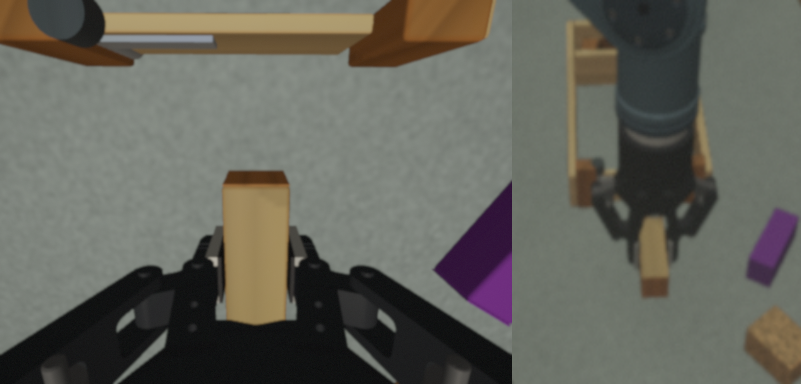

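```bash
python3 - <<'E'
from seg import *
T=np.load("T2.npy"); Kw,Cw=cam2world("wrist",T); Ks,Cs=cam2world("side")
Pw=Kw@np.linalg.inv(Cw)[:3]; Ps=Ks@np.linalg.inv(Cs)[:3]
f=lambda x,y:(180+(x-512)/1.7,20+y/1.92)
for a,b in (((140,270),f(597,188)),((375,270),f(716,183)),((55,370),f(597,188)),((455,370),f(716,183)),((165,320),f(612,232)),((350,320),f(700,232))):
    X=cv2.triangulatePoints(Pw,Ps,np.array(a,float),np.array(b,float)); X=(X/X[3]).ravel()
    q=Pw@X; r=Ps@X
    print(X[:3].round(3),(q[:2]/q[2]-a).round(1),(r[:2]/r[2]-b).round(1))
print("cam",Cw[:3,3]); b=ray(Kw,Cw,[(134,65),(349,66)],0); print(b.round(4))
s=cv2.imread("pics/w2.png"); cv2.imwrite("pics/z.png",cv2.resize(s[120:320,560:740],None,fx=3,fy=3,interpolation=cv2.INTER_CUBIC))
E
```

```text
[ 0.469 -0.065  0.077] [-66.  -11.8] [3.9 1.3]
[ 0.58  -0.081  0.077] [99.1 -2.9] [-5.5  2.3]
[ 0.463 -0.082  0.094] [-31.1  -8.3] [1.6 0.9]
[ 0.58  -0.098  0.093] [58.6 -7.7] [-2.9  1.9]
[ 0.474 -0.103  0.056] [-16.4  -2.6] [1.3 0.3]
[ 0.562 -0.117  0.053] [25.1 -0.7] [-2.   0.7]
cam [ 0.52438569 -0.0314331   0.14775196]
[[ 0.4686 -0.0041 -0.    ]
 [ 0.5715 -0.0168  0.    ]]
```

View pics/z.png

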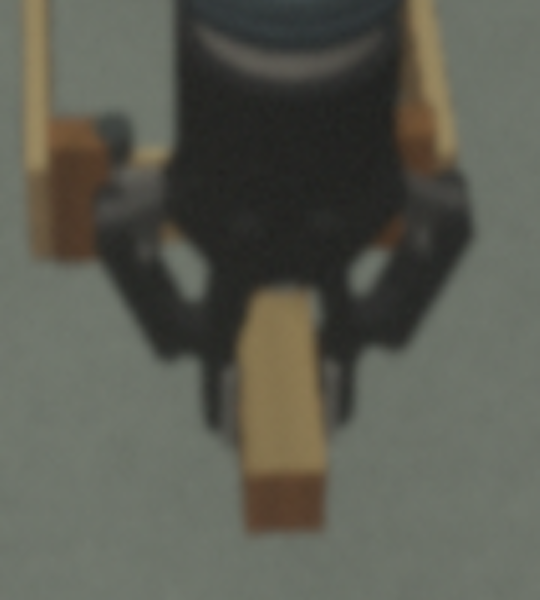

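```bash
python3 - <<'E'
from seg import *
T=np.load("T2.npy"); K,C=cam2world("side"); u=T[:3,0]; p0=T[:3,3]
g=lambda x,y:(180+(560+x/3-512)/1.7,20+(120+y/3)/1.92)
for p in [(97,215),(100,235),(470,200),(472,232),(165,358),(400,348),(207,420),(352,420),(130,300),(435,295)]:
  for off in (-.011,.0):
    d=C[:3,:3]@np.linalg.inv(K)@np.r_[g(*p),1]; n=p0+off*u
    X=C[:3,3]+d*((n-C[:3,3])@u)/(d@u); L=(X-p0)@T[:3,1]
    print(p,off,"lat(right+) %.0f z %.0f mm"%(L*1e3,X[2]*1e3))
E
```

```text
(97, 215) -0.011 lat(right+) -63 z 112 mm
(97, 215) 0.0 lat(right+) -63 z 102 mm
(100, 235) -0.011 lat(right+) -62 z 104 mm
(100, 235) 0.0 lat(right+) -62 z 94 mm
(470, 200) -0.011 lat(right+) 64 z 112 mm
(470, 200) 0.0 lat(right+) 67 z 102 mm
(472, 232) -0.011 lat(right+) 66 z 99 mm
(472, 232) 0.0 lat(right+) 69 z 88 mm
(165, 358) -0.011 lat(right+) -41 z 50 mm
(165, 358) 0.0 lat(right+) -40 z 39 mm
(400, 348) -0.011 lat(right+) 44 z 50 mm
(400, 348) 0.0 lat(right+) 46 z 39 mm
(207, 420) -0.011 lat(right+) -25 z 21 mm
(207, 420) 0.0 lat(right+) -25 z 9 mm
(352, 420) -0.011 lat(right+) 29 z 17 mm
(352, 420) 0.0 lat(right+) 30 z 6 mm
(130, 300) -0.011 lat(right+) -52 z 77 mm
(130, 300) 0.0 lat(right+) -52 z 66 mm
(435, 295) -0.011 lat(right+) 55 z 73 mm
(435, 295) 0.0 lat(right+) 58 z 62 mm
```

Carrying on as gripped, the linkage would pass the posts by only a few mm: ±47 mm at 56 mm height, and the block is 7 mm right of centre. I'll centre it and regrip about 10 mm higher for clearance.

carry_out(deltas="0 -6 0 0 0 0 0.8;0 -6 2 0 0 0 0.8;0 -6 2 0 0 0 0.5;0 -6 2 0 0 0 0.5;0 -6 -10 0 0 0 0.5;0 -6 -10 0 0 0 0.5;0 -6 -10 0 0 0 0.8;0 -6 -10 0 0 0 0.8;0 -6 -10 0 0 0 0.8;0 -6 -10 0 0 0 0.8;0 -6 -10 0 0 0 0.8")

```text
time_s: 5.42
eef_pos: [0.5108, -0.099, 0.0171]
eef_rot: [0.001, 0.747, 0.665, 0.0]
wrist_force: [-1.3, 0.3, 6.5]
opening: 0.333
grasp_force: 60.0
```

carry_out(deltas="0 0 -1 0 0 0 0.8;20 0 -1 0 0 0 0.8;40 0 -1 0 0 0 0.8;55 0 -1 0 0 0 0.8;70 0 -1 0 0 0 0.8;80 0 -1 0 0 0 0.8;90 0 -1 0 0 0 0.8;95 0 -1 0 0 0 0.8;95 0 -1 0 0 0 0.8")

```text
time_s: 6.55
eef_pos: [0.5217, -0.0041, 0.0174]
eef_rot: [0.0, 0.747, 0.665, 0.0]
wrist_force: [1.2, -1.1, -1.2]
opening: 0.333
grasp_force: 59.2
```

```bash
python3 - <<'E'
from seg import *
c=vision.camera("wrist"); s=vision.camera("scene"); print(sensors.get_obs()["wrist_force"])
cv2.imwrite("pics/w3.png",np.hstack([c,s[150:384,230:410].repeat(1,0)].__class__([c,cv2.resize(s[150:384,230:410],(288,384))])))
E
```

```text
[ 1.53598294 -1.11023024 -1.55691198]
```

View pics/w3.png

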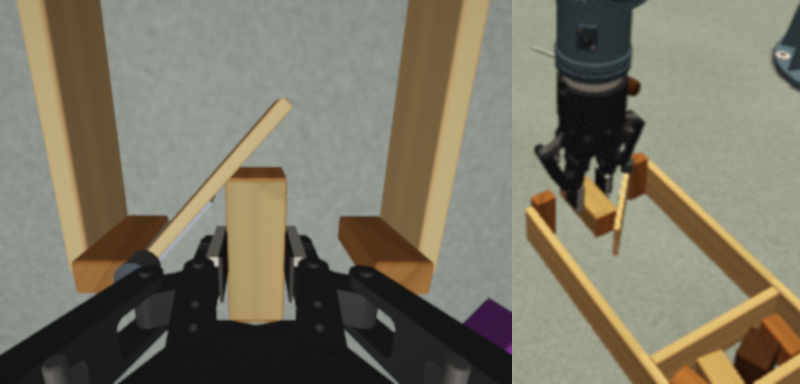

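The block is in the gateway with the gate pushed well open (leaf from (150,255) to (285,103)) and forces are small. I'll push on in slowly.

carry_out(deltas="10 2 0 0 0 0 0.8;20 3 0 0 0 0 0.8;30 3 0 0 0 0 0.8;45 3 0 0 0 0 0.8;60 3 0 0 0 0 0.8;75 3 0 0 0 0 0.8;90 3 0 0 0 0 0.8;110 3 0 0 0 0 0.8;130 3 0 0 0 0 0.8;150 3 0 0 0 0 0.8;150 3 0 0 0 0 0.8;150 3 0 0 0 0 0.8")

```text
time_s: 8.15
eef_pos: [0.5415, 0.1444, 0.0171]
eef_rot: [-0.0, 0.747, 0.665, -0.0]
wrist_force: [-0.7, 0.1, -1.0]
opening: 0.334
grasp_force: 60.0
```

```bash
python3 - <<'E'
from seg import *
c=vision.camera("wrist"); s=vision.camera("scene"); print(sensors.get_obs()["wrist_force"])
cv2.imwrite("pics/w4.png",np.hstack([c,cv2.resize(s[150:384,230:410],(288,384))]))
E
```

```text
[-0.75551338 -0.3182535  -1.04747266]
```

View pics/w4.png

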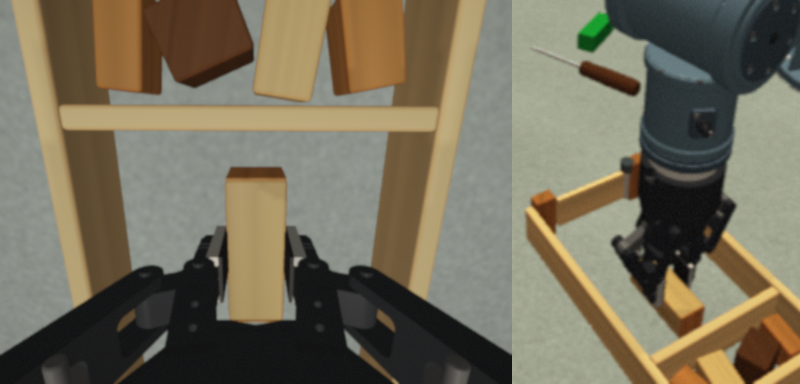

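The block lies short of the partition (row 118) and the gate already appears shut. I'll release and lift straight up.

carry_out(deltas="0 0 1 0 0 0 0.8;0 0 1 0 0 0 0.5;0 0 1 0 0 0 0.5;0 0 1 0 0 0 0.5;0 0 -30 0 0 0 0.5;0 0 -60 0 0 0 0.5;0 0 -110 0 0 0 0.5;0 0 -160 0 0 0 0.5;0 0 -200 0 0 0 0.5;-80 0 -200 0 0 0 0.5;-80 0 -200 0 0 0 0.5;-80 0 -200 0 0 0 0.5")

```text
time_s: 9.75
eef_pos: [0.5322, 0.0639, 0.217]
eef_rot: [-0.0, 0.748, 0.664, -0.0]
wrist_force: [1.5, 0.5, -0.3]
opening: 0.503
grasp_force: 0.0
```

```bash
python3 - <<'E'
from seg import *
c=vision.camera("wrist"); s=vision.camera("scene"); print(sensors.get_obs()["wrist_force"])
cv2.imwrite("pics/w5.png",np.hstack([c,cv2.resize(s[150:384,130:410],(288,384))]))
E
```

```text
[-0.85656739  0.58075924  0.42290648]
```

View pics/w5.png

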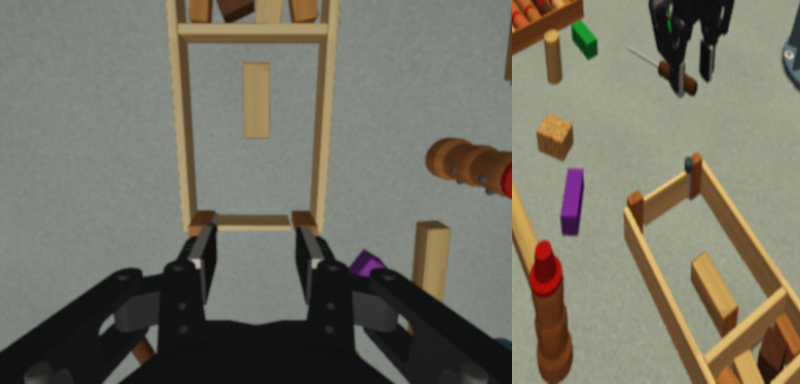

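The block lies flat in the pen (256,100), the gate is shut (252,222), the round blank still stands upright (553,57 in the scene part), and the arm is clear.

```bash
python3 -c "
from bench import ctrl; print(ctrl.hand_in())"
```

```text
the job is handed in; nothing more can be done
None
```

I slid the block along the bench through the gate into the pen and handed the job in at about 10 s; the last pictures show the gate shut behind it and the round blank upright, though the hand-in call returned no verdict.

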